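Reject the swing arm with a worn bearing

ROBOT

A 6-joint arm with a two-finger parallel gripper is mounted at the origin on the work surface. World frame = base frame: x ahead of the robot, y to its left, z up, the work surface at z = 0. Lengths are in m, angles in rad, forces in N, time in s.
With the tool pointing down it reaches from about 0.35 to 0.775 m from the base axis. Payload 7.3 kg.
Tool frame: the origin (TCP) lies midway between the tips of the shut fingers; the grasp point (between the pads) lies 19 mm behind it (robot.grip_depth is the z of the grasp point in the tool frame, in m); z points along the fingers, y is the line along which they close (so a half turn about z gives the same grasp; the last joint's range is limited). The gripper opens to 92 mm and grips with 3 to 60 N. Pads are 19 mm wide; open, the fingers measure 130 mm over their backs; the gripper's body (75 mm by 190 mm) begins 47 mm behind the grasp point.
Start: joints at [1.09, 0.342, 1.524, -0, 1.275, -0.146], TCP at [0.172, 0.496, 0.227] pointing down, gripper open.
Joint ranges: [-2.53, 2.53], [-0.77, 2.02], [0.04, 2.7], [-1, 4.14], [0.28, 2.66], [-3.11, 3.11]. Speed limits (rad/s): [2.57, 2.57, 3.14, 3.14, 3.14, 3.14].

INTERFACE

Orientations are given as [roll, pitch, yaw] about the fixed x, y, z axes, in that order (R = Rz(yaw) Ry(pitch) Rx(roll)).
In Python, from cell import robot, viewer gives the robot as it stands.
- The arm moves only by the tool step_arm, never from a script. Its argument "increments" is a list of rows, each an object with "delta_pos": the shift along the tool's x, y, z in cm, a list of three; "dr": the turn, a rotation vector about the tool's x, y, z in degrees, a list of three; "fingers": the closure, from -1 (fully open) to 1 (shut), so that 0 is half open. In form: [{"delta_pos": [tx, ty, tz], "dr": [wx, wy, wz], "fingers": fingers}, ...]. A call has exactly 5 rows; each row is the pose to reach, as a shift and turn from the pose commanded when the call began, along the tool's axes at that moment; what a row does not reach only later rows make up. A row lasts 1/8 s, in which the tool goes at most 62.5 mm and 10.7 degrees, less where a joint would pass 70% of its speed; a pose out of reach is approached as far as the arm can. A call with a gripper value outside its range is refused whole. The fingers move at their own pace and stop on an object; "newtons" is the grip in N (left out, the last holds). Time passes only in rows, so rows that repeat a pose let the fingers close, or fill a call up. It gives the time, the measured TCP pose, the force, the opening and the grip force at its end, in the units of the state.
- robot.observe(): the state, without advancing time (a new reading comes with each control period).
- viewer.read_camera(name): name is "side" or "top" or "wrist"; returns the picture (400x640x3 uint8, red, green, blue); there is no depth.
- viewer.camera_params(name): a dict with "K" (3x3 intrinsics, pixels), "T" (4x4, takes a point from camera to world coordinates). Camera axes: x right, y down, z forward; pixel columns grow to the right and rows downward; lengths in m; the calibration is good to about 2 mm. A picture is of the moment at which its call begins: read the wrist's pose just before it. camera_params takes no time and is no camera call; for the wrist camera it gives the pose at the moment of the call.
- robot.hand_in(): hands the job in; it is judged then, once.
The state is a dict: "time": time; "qpos": joint angles; "qvel": joint speeds; "joint_efforts": joint torques, N m; "tool_pos": TCP position; "tool_rot": TCP orientation; "contact_force": force on the tool from outside, world axes, zero at the start; "torque": the same for the moment, N m; "opening": finger opening in m; "grip_force": force on a finger pad.
Only numpy, scipy, OpenCV 4.12 (cv2) and the standard library are available. Lean on these libraries where they do the work, as an engineer would, in place of code of your own. Each camera call takes 0.05 s, during which the arm holds its last target. There are 200 camera calls.

TASK

Three look-alike swing-arm units stand in the sockets of the blue board, and one of them has a worn bearing. Feel for it by rocking the arms gently from side to side by their upright pins, never forcing a sound arm (about 7 N spoils it); the worn arm swings freely and must be rocked all the way to its stop and back the other way to its other stop. Then lift the worn unit out (its white post is the grip) and set it down, not dropped, flat inside the red tray, leaving the two sound units in their sockets and everything else on the bench alone.

Things in the scene. Friction and masses are not known exactly. Their poses are not given: they have to be found in the camera images.
- board: Blue inspection board, 150 (x) by 400 mm (y), fixed to the bench. Origin: centre of its underside; z up. Three sockets at x = 0, y = -120, 0, +120 mm in its frame, floor 5 mm and rim 9 mm above the bench. In each stands one swing-arm unit (0.75 to 1 kg), square to the board, with 1 mm of room all round, so it shifts 1 to 2 mm when pushed; it lifts straight out.
- socket_left (a point): Centre of the floor of the socket at the board's +y end, the point under the unit standing there. Each unit: aluminium base plate 100 (x) by 84 (y) by 10 mm; above its centre an upright white post, 40 mm diameter, from 28 to 70 mm above the socket floor: grip it there from above to lift the unit.
- socket_mid (a point): Centre of the floor of the middle socket. On each unit a steel arm, 16 mm wide, between 15 and 24 mm above the socket floor, turns about the post's axis and points to the board's -x (towards the robot), resting up to 0.14 rad to either side of that, different each time. Looks do not tell which of the three units is the worn one; it may be in any socket.
- socket_right (a point): Centre of the floor of the socket at the board's -y end. The two sound units: the arm is sprung, gives about 0.8 mm at its pin for each newton and comes back; its pin pressed 6 mm from rest against the spring (7.5 N) is forced and spoilt. More than about 7 N sideways on a pin can also tip a unit.
- pinspot_left (a point): Where the pin of the unit in the left socket would stand were its arm exactly straight, 42 mm above the bench. The real pin is black, upright, 14 mm in diameter, 85 mm from the post's axis, from 29 to 55 mm above the bench, and may stand up to 12 mm to either side (along the board's y) of this point. Rock it along the board's y.
- pinspot_mid (a point): The same for the middle socket. The worn unit's arm: swings with less than 0.5 N over about 24 mm at the pin (0.28 rad in all) between two stops and stays where it is left; it starts anywhere in the middle two thirds of that play, so a push to one side alone may meet a stop early.
- pinspot_right (a point): The same for the right socket (the board's -y end). All pinspots lie 42 mm above the bench, at x = -85 mm in the board's frame.
- reject_tray: Red open tray, fixed to the bench, outside 150 mm (x) by 134 mm (y), walls 5 mm thick, 16 mm high, floor 5 mm above the bench. Origin: centre of its underside. Inside 140 by 124 mm: a unit's base plate (100 by 84 mm) goes in along the tray's long side with its arm passing over the wall. It may stand to the left or right of the board.
- spares_tray: Grey open tray of the same size as the red one, fixed, with bearings in it. Not used. Stands on the other side of the board. Origin: centre of its underside.
- bottle: White plastic bottle with a blue cap, 68 mm diameter, 170 mm high, loose; leave it. Origin: centre of its underside.
- jar: Amber jar with a black lid, 56 mm diameter, 75 mm high, loose; leave it. Origin: centre of its underside.
- screwdriver: Screwdriver, 190 mm long, lying, loose; leave it. Origin: under its middle; x along it.
- wrench: Steel wrench, 160 mm long, lying on the robot's side of the board, loose; leave it. Origin: under its middle; x along it.
- bearing: Loose steel bearing ring, 44 mm outside, 22 mm inside, 12 mm high, on the robot's side of the board; leave it. Origin: centre of its underside.
Mind the look-alikes: they are no part of the job. Of the things like the reject_tray, leave any that is turquoise; of the rest the larger one is meant.

How it is judged:
By the outcome, as a careful person would: the job done as asked, in the order asked, and still so for the second after the job is handed in, with the robot touching nothing.
It also fails if it takes over 64 s, if anything falls off the work surface, if the arm or the gripper's body presses on something with over 40 N, if the wrist force passes 120 N, or if a joint passes its speed limit or range.

## Working session

There is one attempt and no reset: what is moved stays moved. The work goes in short steps, Python scripts to look and compute and a tool call to move; the robot and the scene stay as the last step left them, time stands still between calls to the robot, and variables do not carry over. Pictures are saved under pics/ and viewed, at most 10 in all, crops included, and the job is handed in when it is done.

Besides the shell and the picture viewer there is one more tool, called after "Emit:" as a command line: name --argument value ..., lists and objects as JSON in quotes. step_arm: Moves the arm, as the interface text tells. Its arguments: {"type":"object","properties":{"increments":{"type":"array"},"newtons":{"type":"number"}},"required":["increments"]}

```bash
ls; mkdir -p pics
python3 - <<'E'
from cell import robot, viewer
import cv2,numpy as np
s=robot.observe(); print(s)
for n in("top","side"):
    im=viewer.read_camera(n); cv2.imwrite(f"pics/{n}0.png",im[...,::-1]); p=viewer.camera_params(n); print(n,np.round(p["K"],1).tolist(),np.round(p["T"],4).tolist())
E
```

```text
pics
{'time': 0.0, 'qpos': array([ 1.08996782e+00,  3.42769049e-01,  1.52501687e+00, -5.06235336e-05,
        1.27540559e+00, -1.46027678e-01]), 'qvel': array([ 0.00026907, -0.00209648, -0.00064372, -0.00038   , -0.00185177,
       -0.00052288]), 'joint_efforts': array([ 2.16288463e-04, -4.31235695e+01, -2.44220817e+01,  7.18708173e-02,
        5.56337577e-02, -1.20678492e-04]), 'tool_pos': array([0.17231996, 0.49547819, 0.22602098]), 'tool_rot': array([-3.14000377e+00, -1.84756748e-04,  2.80680646e+00]), 'contact_force': array([ 0.21720371, -0.76008043,  0.80098988]), 'torque': array([-0.00666951, -0.03625728,  0.00461058]), 'grip_force': 0.0, 'opening': 0.09148560580243646}
top [[432.9, 0.0, 324.3], [0.0, 432.9, 199.7], [0.0, 0.0, 1.0]] [[0.0156, -0.9982, 0.0574, 0.4381], [-0.9999, -0.0157, -0.002, -0.0406], [0.0029, -0.0573, -0.9984, 1.4558], [0.0, 0.0, 0.0, 1.0]]
side [[503.3, 0.0, 321.6], [0.0, 503.3, 197.3], [0.0, 0.0, 1.0]] [[0.7836, -0.4177, 0.4599, -0.0682], [-0.6211, -0.5425, 0.5656, -0.7498], [0.0133, -0.7288, -0.6846, 0.9067], [0.0, 0.0, 0.0, 1.0]]
```

View pics/top0.png

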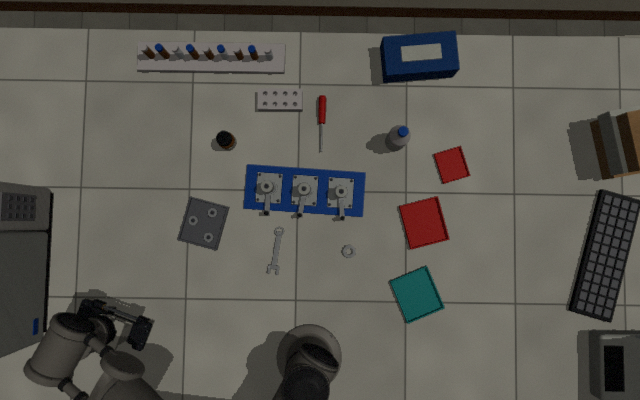

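View pics/side0.png

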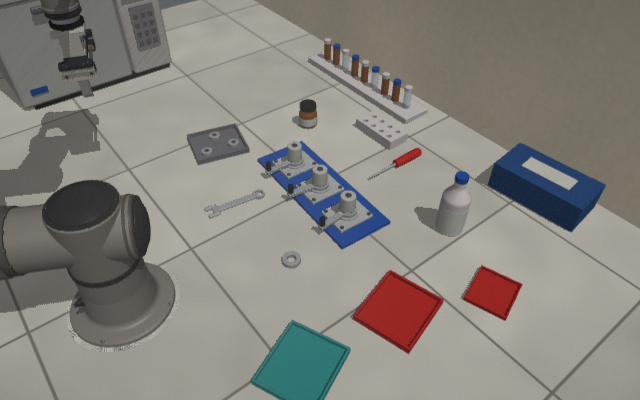

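The top view shows the blue board at about (305,190) with three units. The big red tray is at (424,222), with a small red decoy at (451,164) and the turquoise one at (416,293). In the side view the large red tray is at (398,310).

```bash
cat > h.py <<'E'
from cell import robot, viewer
import cv2,numpy as np
from scipy.spatial.transform import Rotation as R
def ray(p,uv,z):
    K,T=np.array(p["K"]),np.array(p["T"])
    uv=np.atleast_2d(np.float64(uv)); d=np.c_[(uv-K[:2,2])/[K[0,0],K[1,1]],np.ones(len(uv))]@T[:3,:3].T
    return T[:3,3]+d*((z-T[2,3])/d[:,2])[:,None]
def proj(p,P):
    K,T=np.array(p["K"]),np.array(p["T"]); c=(np.atleast_2d(P)-T[:3,3])@T[:3,:3]; c=c@K.T
    return c[:,:2]/c[:,2:]
def blobs(im,col,amin=300):
    h=cv2.cvtColor(im,cv2.COLOR_RGB2HSV); H,S,V=cv2.split(h)
    m={"blue":(H>105)&(H<125)&(S>150)&(V>60),"red":((H<8)|(H>172))&(S>150)&(V>60)}[col]
    c,_=cv2.findContours(m.astype(np.uint8)*255,cv2.RETR_EXTERNAL,cv2.CHAIN_APPROX_NONE)
    return sorted([x for x in c if cv2.contourArea(x)>amin],key=cv2.contourArea)[::-1]
def rect(p,c,z):
    P=ray(p,c[:,0,:],z)[:,:2].astype(np.float32)
    return cv2.minAreaRect(P)
E
python3 - <<'E'
from h import *
for n in("top","side"):
    im=cv2.imread(f"pics/{n}0.png")[...,::-1].copy(); p=viewer.camera_params(n)
    for col,z in(("blue",.009),("red",.016)):
        for c in blobs(im,col): 
            r=rect(p,c,z); print(n,col,cv2.boundingRect(c),np.round(r[0],4),np.round(r[1],4),round(r[2],2))
E
```

```text
top blue (384, 31, 75, 44) [ 1.031  -0.3652] [0.1335 0.2478] 5.8
top blue (244, 165, 121, 52) [0.5521 0.0249] [0.3964 0.1468] 86.87
top red (400, 197, 49, 52) [ 0.4507 -0.3751] [0.1472 0.1323] 15.29
top red (434, 147, 36, 36) [ 0.6456 -0.4676] [0.1036 0.094 ] 18.26
side blue (494, 143, 111, 85) [ 1.0466 -0.3283] [0.231  0.2717] 5.79
side blue (301, 142, 89, 106) [0.5518 0.0207] [0.3981 0.1493] 86.76
side blue (296, 192, 45, 30) [ 0.5313 -0.0203] [0.1038 0.1096] 87.76
side red (353, 270, 90, 83) [ 0.4465 -0.3785] [0.156  0.1349] 15.22
side red (464, 266, 58, 54) [ 0.6398 -0.4729] [0.1105 0.0934] 17.85
```

```bash
cat >> h.py <<'E'
def go(xyz,yawdeg,cmd=None):
    s=robot.observe(); p=np.array(s["tool_pos"]); R0=R.from_euler("xyz",s["tool_rot"])
    R1=R.from_euler("xyz",[180,0,yawdeg],degrees=True)
    print("d cm",np.round(R0.inv().apply(np.array(xyz)-p)*100,2),"dr",np.round((R0.inv()*R1).as_rotvec(degrees=True),2))
E
python3 - <<'E'
from h import *
p=viewer.camera_params("wrist"); s=robot.observe(); print(np.round(p["K"],1).tolist())
R0=R.from_euler("xyz",s["tool_rot"]); T=p["T"]
print(R0.inv().apply(T[:3,3]-s["tool_pos"]), (R0.inv().as_matrix()@T[:3,:3]).round(3))
go([.45,.02,.30],176.85)
E
```

```text
[[318.0, 0.0, 321.1], [0.0, 318.0, 197.9], [0.0, 0.0, 1.0]]
[ 0.08150106  0.0008193  -0.1571802 ] [[-0.    -0.954 -0.299]
 [ 1.    -0.     0.   ]
 [-0.    -0.299  0.954]]
d cm [-41.85 -35.8   -7.35] dr [ -0.07  -0.02 -16.03]
```

Emit:
step_arm --increments '[{"delta_pos": [-4.5, -3.8, -7.0], "dr": [0, 0, 0], "fingers": 0.35}, {"delta_pos": [-9, -7.6, -7.3], "dr": [0, 0, -4], "fingers": 0.35}, {"delta_pos": [-13.5, -11.5, -7.3], "dr": [0, 0, -8], "fingers": 0.35}, {"delta_pos": [-18, -15.4, -7.3], "dr": [0, 0, -12], "fingers": 0.35}, {"delta_pos": [-22.5, -19.2, -7.3], "dr": [0, 0, -16], "fingers": 0.35}]' --newtons 10

```text
time: 0.72
tool_pos: [0.3179, 0.2464, 0.2997]
tool_rot: [3.141, 0.0, 3.089]
contact_force: [1.0, 0.3, -1.0]
opening: 0.0468
grip_force: 0.0
```

Emit:
step_arm --increments '[{"delta_pos": [-2, -6, 0], "dr": [0, 0, 0], "fingers": 0.35}, {"delta_pos": [-5, -11, 0], "dr": [0, 0, 0], "fingers": 0.35}, {"delta_pos": [-10, -16, 0], "dr": [0, 0, 0], "fingers": 0.35}, {"delta_pos": [-15, -18, 0], "dr": [0, 0, 0], "fingers": 0.35}, {"delta_pos": [-15, -18, 0], "dr": [0, 0, 0], "fingers": 0.35}]'

```text
time: 1.35
tool_pos: [0.4595, 0.0578, 0.2982]
tool_rot: [-3.141, -0.002, 3.082]
contact_force: [0.3, 0.5, 0.4]
opening: 0.03
grip_force: 0.0
```

Run:
```python
from h import *
go([.45,.02,.30],176.85)
s=robot.observe();p=viewer.camera_params("wrist");im=viewer.read_camera("wrist")
cv2.imwrite("pics/w1.png",im[...,::-1]); np.savez("w1.npz",K=p["K"],T=p["T"]); print(s["time"],s["tool_pos"],s["tool_rot"],s["contact_force"])
for c in blobs(im,"blue"): r=rect(p,c,.009); print(cv2.boundingRect(c),r)
```

```text
d cm [ 0.73 -3.83 -0.17] dr [-0.02 -0.1  -0.27]
1.35 [0.45954036 0.05775416 0.2982352 ] [-3.14123538e+00 -1.80738890e-03  3.08198434e+00] [0.28344777 0.51419246 0.43417877]
(164, 171, 137, 84) ((0.5355508923530579, -0.0745975598692894), (0.19652241468429565, 0.13184109330177307), 86.56619262695312)
(293, 171, 87, 93) ((0.5522052049636841, 0.07315118610858917), (0.09692038595676422, 0.17351755499839783), 72.5588607788086)
(388, 170, 52, 85) ((0.5508142113685608, 0.1908605396747589), (0.06739264726638794, 0.13343524932861328), 86.79267883300781)
```

View pics/w1.png

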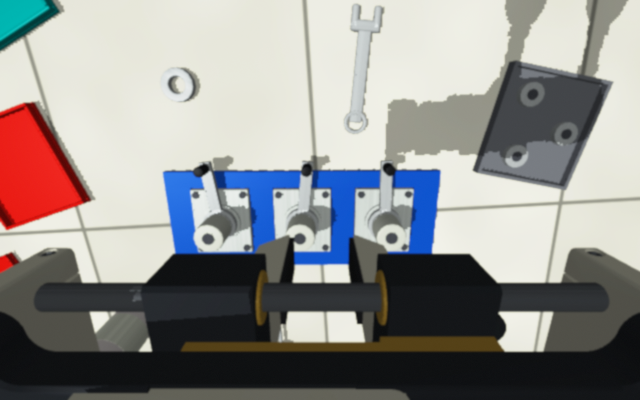

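The wrist view, with the robot side up, shows pins at about (203,169), (307,170), (389,169) and post tops at (208,238), (300,239), (385,239). The board spans columns 164–440, and its near edge is at row 171.

Run:
```python
from h import *
im=cv2.imread("pics/w1.png")[...,::-1].copy(); p=dict(np.load("w1.npz"))
h=cv2.cvtColor(im,cv2.COLOR_RGB2HSV)
m=(h[...,2]<60).astype(np.uint8); m[:155]=0;m[182:]=0;m[:,:180]=0;m[:,420:]=0
n,l,st,ce=cv2.connectedComponentsWithStats(m)
for i in range(1,n):
    if st[i,4]>15: print("dark",st[i],ce[i].round(1),ray(p,ce[i],.047).round(4))
for u in (203,307,389): print(h[158:180,u,2])
pts=np.vstack(blobs(im,"blue")); P=ray(p,pts[:,0],.009)[:,:2]
yaw=np.radians(-3.2); A=np.array([np.cos(yaw),np.sin(yaw)]);B=np.array([-A[1],A[0]])
print("y ext",np.percentile(P@B,[.5,99.5]),(P@B).min(),(P@B).max(),"xmin",(P@A).min())
# nearest edge fit
g=pts[:,0][(pts[:,0,1]<176)]; E=ray(p,g,.009)[:,:2]; print("edge yaw",np.degrees(np.arctan2(*np.array(cv2.fitLine(E.astype(np.float32),cv2.DIST_HUBER,0,.01,.01)).ravel()[:2][::-1])))
c=np.array([.552,.023])
b=lambda x,y:c+x*A+y*B
print([b(-.085,y).round(4) for y in(.12,0,-.12)],[b(0,y).round(4) for y in(.12,0,-.12)])
print("post tops",ray(p,[[208,238],[300,239],[385,239]],.075).round(4))
for i,(x,y) in enumerate([(-.085,-.12),(-.085,0),(-.085,.12)]):
    print(proj(p,np.r_[b(x,y),.055]),proj(p,np.r_[b(x,y),.029]))
cv2.imwrite("pics/w1c.png",cv2.resize(im[150:265,160:450][...,::-1],None,fx=2.7,fy=2.7,interpolation=cv2.INTER_CUBIC))
```

```text
dark [196 165  13  11  89] [202.3 169.7] [[ 0.458  -0.0971  0.047 ]]
dark [303 164   9  12  84] [306.8 169.2] [[0.4655 0.0396 0.047 ]]
dark [384 164  11  11  97] [388.9 168.9] [[0.4716 0.1469 0.047 ]]
[231 232 227 200 157 117  72  30  12  11  12  10  13  15  17  23  70 150
 205 226 229 230]
[235 232 211 160 126  90  40  14  16  26  33  34  35  35  34  34  33  58
 122 177 201 204]
[152 145 135 154 134  72  26  16  24  30  33  33  32  32  29  28  40  91
 159 193 200 201]
y ext [-0.14247394  0.25420286] -0.14291718144724683 0.2550072542383174 xmin 0.4725836057783946
edge yaw 86.80233
[array([0.4738, 0.1476]), array([0.4671, 0.0277]), array([ 0.4604, -0.0921])] [array([0.5587, 0.1428]), array([0.552, 0.023]), array([ 0.5453, -0.0968])]
post tops [[ 0.5431 -0.0941  0.075 ]
 [ 0.5517  0.0256  0.075 ]
 [ 0.5583  0.1364  0.075 ]]
[[204.23643725 172.64963429]] [[210.91246324 168.42541891]]
[[297.43471957 172.2773842 ]] [[298.78413237 168.07313217]]
[[390.69481901 171.9048872 ]] [[386.71075206 167.72062513]]
```

View pics/w1c.png

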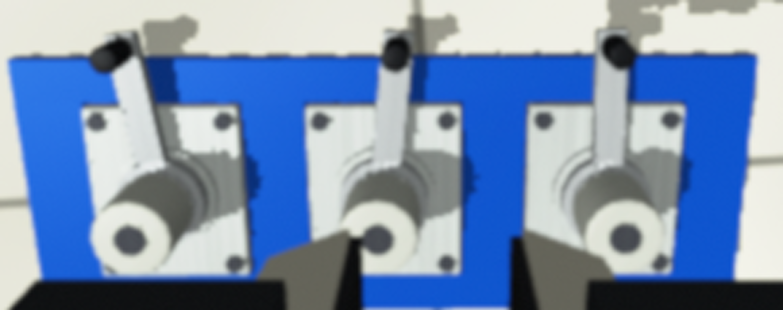

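The zoomed crop shows the pin-to-arm geometry clearly. The pins sit at about y = -0.099 (right), 0.0395 (mid) and 0.1475 (left). I'll straddle the left pin first.

Run:
```python
from h import *
go([.4715,.1475,.10],176.8);go([.4715,.1475,.035],176.8)
```

```text
d cm [-0.9   8.91 19.85] dr [ 0.01 -0.15 -0.14]
d cm [-0.92  8.91 26.35] dr [ 0.01 -0.15 -0.14]
```

Emit:
step_arm --increments '[{"delta_pos": [-0.9, 4.5, 4], "dr": [0, 0, 0], "fingers": 0.35}, {"delta_pos": [-0.9, 8.9, 8], "dr": [0, -0.15, -0.15], "fingers": 0.35}, {"delta_pos": [-0.9, 8.9, 14], "dr": [0, -0.15, -0.15], "fingers": 0.35}, {"delta_pos": [-0.9, 8.9, 18], "dr": [0, -0.15, -0.15], "fingers": 0.35}, {"delta_pos": [-0.9, 8.9, 18], "dr": [0, -0.15, -0.15], "fingers": 0.35}]'

```text
time: 2.02
tool_pos: [0.4682, 0.149, 0.1177]
tool_rot: [-3.14, -0.004, 3.09]
contact_force: [-0.9, -0.3, 0.2]
opening: 0.0301
grip_force: 0.0
```

Run:
```python
from h import *
s=robot.observe();p=viewer.camera_params("wrist");im=viewer.read_camera("wrist")
go([.4715,.1475,.035],176.8); print(s["contact_force"],s["opening"])
cv2.imwrite("pics/w2.png",im[...,::-1])
```

```text
d cm [-0.14 -0.14  8.48] dr [-0.02  0.04  0.23]
[-0.85891138 -0.29498573  0.19090449] 0.03011756685173233
```

View pics/w2.png

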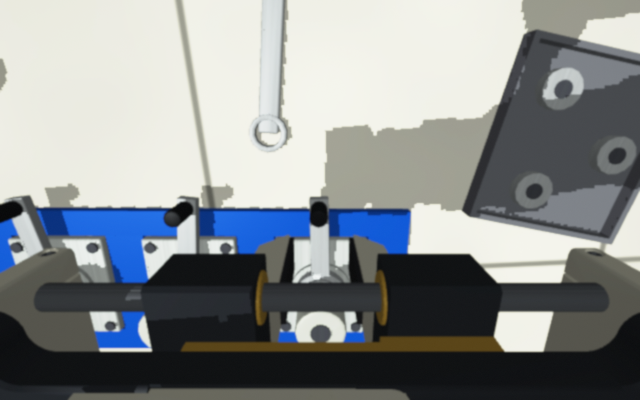

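The left pin is centred between the fingers at (318,212). Descending to straddle it.

Emit:
step_arm --increments '[{"delta_pos": [-0.1, -0.05, 3], "dr": [0, 0, 0], "fingers": 0.35}, {"delta_pos": [-0.1, -0.05, 6], "dr": [0, 0, 0], "fingers": 0.35}, {"delta_pos": [-0.1, -0.05, 8.2], "dr": [0, 0, 0], "fingers": 0.35}, {"delta_pos": [-0.1, -0.05, 8.2], "dr": [0, 0, 0], "fingers": 0.35}, {"delta_pos": [-0.1, -0.05, 8.2], "dr": [0, 0, 0], "fingers": 0.35}]'

```text
time: 2.7
tool_pos: [0.4737, 0.1483, 0.0398]
tool_rot: [3.141, 0.006, 3.089]
contact_force: [-0.1, -0.2, 0.3]
opening: 0.03
grip_force: 0.0
```

Emit:
step_arm --increments '[{"delta_pos": [0, 0.2, 0], "dr": [0, 0, 0], "fingers": 0.35}, {"delta_pos": [0, 0.4, 0], "dr": [0, 0, 0], "fingers": 0.35}, {"delta_pos": [0, 0.6, 0], "dr": [0, 0, 0], "fingers": 0.35}, {"delta_pos": [0, 0.6, 0], "dr": [0, 0, 0], "fingers": 0.35}, {"delta_pos": [0, 0.6, 0], "dr": [0, 0, 0], "fingers": 0.35}]'

```text
time: 3.32
tool_pos: [0.4726, 0.154, 0.0377]
tool_rot: [3.142, 0.002, 3.089]
contact_force: [-1.0, 0.5, 0.5]
opening: 0.0298
grip_force: 0.0
```

Emit:
step_arm --increments '[{"delta_pos": [0, 0.05, 0], "dr": [0, 0, 0], "fingers": 0.35}, {"delta_pos": [0, 0.1, 0], "dr": [0, 0, 0], "fingers": 0.35}, {"delta_pos": [0, 0.15, 0], "dr": [0, 0, 0], "fingers": 0.35}, {"delta_pos": [0, 0.15, 0], "dr": [0, 0, 0], "fingers": 0.35}, {"delta_pos": [0, 0.15, 0], "dr": [0, 0, 0], "fingers": 0.35}]'

```text
time: 3.95
tool_pos: [0.4727, 0.1554, 0.0377]
tool_rot: [-3.142, 0.002, 3.089]
contact_force: [-1.1, -0.7, 0.4]
opening: 0.03
grip_force: 0.5
```

Emit:
step_arm --increments '[{"delta_pos": [0, 0.05, 0], "dr": [0, 0, 0], "fingers": 0.35}, {"delta_pos": [0, 0.1, 0], "dr": [0, 0, 0], "fingers": 0.35}, {"delta_pos": [0, 0.15, 0], "dr": [0, 0, 0], "fingers": 0.35}, {"delta_pos": [0, 0.2, 0], "dr": [0, 0, 0], "fingers": 0.35}, {"delta_pos": [0, 0.2, 0], "dr": [0, 0, 0], "fingers": 0.35}]'

```text
time: 4.58
tool_pos: [0.4727, 0.1574, 0.0377]
tool_rot: [-3.142, 0.002, 3.089]
contact_force: [-1.2, -2.2, 0.3]
opening: 0.0301
grip_force: 1.1
```

Run:
```python
from h import *
im=viewer.read_camera("wrist");s=robot.observe();print(s["tool_pos"],s["contact_force"],s["torque"],s["grip_force"],s["opening"])
cv2.imwrite("pics/w3.png",im[...,::-1])
```

```text
[0.47269533 0.15740388 0.03766504] [-0.91369706 -2.06065461  0.47771766] [-0.42536537  0.23530885 -0.02653981] 1.1396492645144463 0.03005365566946234
```

Emit:
step_arm --increments '[{"delta_pos": [0, -0.5, 0], "dr": [0, 0, 0], "fingers": 0.35}, {"delta_pos": [0, -1.0, 0], "dr": [0, 0, 0], "fingers": 0.35}, {"delta_pos": [0, -1.5, 0], "dr": [0, 0, 0], "fingers": 0.35}, {"delta_pos": [0, -1.65, 0], "dr": [0, 0, 0], "fingers": 0.35}, {"delta_pos": [0, -1.65, 0], "dr": [0, 0, 0], "fingers": 0.35}]'

```text
time: 5.25
tool_pos: [0.472, 0.1408, 0.0377]
tool_rot: [3.141, 0.003, 3.088]
contact_force: [0.4, 0.0, 0.4]
opening: 0.0297
grip_force: 0.0
```

Emit:
step_arm --increments '[{"delta_pos": [0, -0.05, 0], "dr": [0, 0, 0], "fingers": 0.35}, {"delta_pos": [0, -0.1, 0], "dr": [0, 0, 0], "fingers": 0.35}, {"delta_pos": [0, -0.15, 0], "dr": [0, 0, 0], "fingers": 0.35}, {"delta_pos": [0, -0.2, 0], "dr": [0, 0, 0], "fingers": 0.35}, {"delta_pos": [0, -0.2, 0], "dr": [0, 0, 0], "fingers": 0.35}]'

```text
time: 5.88
tool_pos: [0.4719, 0.139, 0.0377]
tool_rot: [3.141, 0.003, 3.089]
contact_force: [0.4, 1.0, 0.8]
opening: 0.0296
grip_force: 0.3
```

Emit:
step_arm --increments '[{"delta_pos": [0, -0.05, 0], "dr": [0, 0, 0], "fingers": 0.35}, {"delta_pos": [0, -0.1, 0], "dr": [0, 0, 0], "fingers": 0.35}, {"delta_pos": [0, -0.15, 0], "dr": [0, 0, 0], "fingers": 0.35}, {"delta_pos": [0, -0.15, 0], "dr": [0, 0, 0], "fingers": 0.35}, {"delta_pos": [0, -0.15, 0], "dr": [0, 0, 0], "fingers": 0.35}]'

```text
time: 6.5
tool_pos: [0.4717, 0.1375, 0.0377]
tool_rot: [3.141, 0.002, 3.089]
contact_force: [-0.7, 2.0, -0.0]
opening: 0.0299
grip_force: 1.1
```

Run:
```python
from h import *
s=robot.observe();print(s["tool_pos"],s["contact_force"],s["torque"],s["grip_force"],s["opening"])
for n in "23":
    im=cv2.imread(f"pics/w{n}.png")
im=cv2.imread("pics/w3.png"); cv2.imwrite("pics/w3c.png",im)
```

```text
[0.4716914  0.13752495 0.03768613] [-0.69719911  2.01163903 -0.03956619] [0.41750802 0.10118957 0.03057316] 1.1158957332372665 0.02990614496265512
```

Left behaves as sprung: it centres, and gives about 2 N either way. I'll centre, lift, and move to the middle pin.

Emit:
step_arm --increments '[{"delta_pos": [0, 1.05, 0], "dr": [0, 0, 0], "fingers": 0.35}, {"delta_pos": [0, 1.05, -4.2], "dr": [0, 0, 0], "fingers": 0.35}, {"delta_pos": [0, -3, -6], "dr": [0, 0, 0], "fingers": 0.35}, {"delta_pos": [0, -9, -6], "dr": [0, 0, 0], "fingers": 0.35}, {"delta_pos": [0, -9.75, -6], "dr": [0, 0, 0], "fingers": 0.35}]'

```text
time: 7.12
tool_pos: [0.4667, 0.0377, 0.0981]
tool_rot: [-3.141, 0.004, 3.085]
contact_force: [-0.7, 0.3, -0.1]
opening: 0.0301
grip_force: 0.0
```

Emit:
step_arm --increments '[{"delta_pos": [0, 0, 0], "dr": [0, 0, 0], "fingers": 0.35}, {"delta_pos": [0, 0, 2], "dr": [0, 0, 0], "fingers": 0.35}, {"delta_pos": [0, 0, 4], "dr": [0, 0, 0], "fingers": 0.35}, {"delta_pos": [0, 0, 6], "dr": [0, 0, 0], "fingers": 0.35}, {"delta_pos": [0, 0, 6], "dr": [0, 0, 0], "fingers": 0.35}]'

```text
time: 7.75
tool_pos: [0.4656, 0.0416, 0.0365]
tool_rot: [3.141, -0.001, 3.09]
contact_force: [-0.3, -0.4, 0.7]
opening: 0.03
grip_force: 0.0
```

Emit:
step_arm --increments '[{"delta_pos": [0, -0.3, 0], "dr": [0, 0, 0], "fingers": 0.35}, {"delta_pos": [0, -0.6, 0], "dr": [0, 0, 0], "fingers": 0.35}, {"delta_pos": [0, -0.8, 0], "dr": [0, 0, 0], "fingers": 0.35}, {"delta_pos": [0, -0.9, 0], "dr": [0, 0, 0], "fingers": 0.35}, {"delta_pos": [0, -0.9, 0], "dr": [0, 0, 0], "fingers": 0.35}]'

```text
time: 8.38
tool_pos: [0.4662, 0.0309, 0.0378]
tool_rot: [3.141, 0.003, 3.088]
contact_force: [0.1, -0.3, 0.6]
opening: 0.0297
grip_force: 0.0
```

Emit:
step_arm --increments '[{"delta_pos": [0, -0.05, 0], "dr": [0, 0, 0], "fingers": 0.35}, {"delta_pos": [0, -0.1, 0], "dr": [0, 0, 0], "fingers": 0.35}, {"delta_pos": [0, -0.15, 0], "dr": [0, 0, 0], "fingers": 0.35}, {"delta_pos": [0, -0.2, 0], "dr": [0, 0, 0], "fingers": 0.35}, {"delta_pos": [0, -0.2, 0], "dr": [0, 0, 0], "fingers": 0.35}]'

```text
time: 9.0
tool_pos: [0.466, 0.0291, 0.0377]
tool_rot: [3.142, 0.003, 3.089]
contact_force: [0.2, 0.0, 1.2]
opening: 0.0295
grip_force: 0.0
```

Run:
```python
from h import *
s=robot.observe();print(s["tool_pos"],s["contact_force"],s["torque"],s["grip_force"],s["opening"])
```

```text
[0.46603146 0.02908572 0.03769385] [0.20771112 0.0122685  1.20597405] [ 0.00843841  0.01155919 -0.00274552] 0.0009493244215263985 0.02954110012569308
```

Emit:
step_arm --increments '[{"delta_pos": [0, -0.05, 0], "dr": [0, 0, 0], "fingers": 0.35}, {"delta_pos": [0, -0.1, 0], "dr": [0, 0, 0], "fingers": 0.35}, {"delta_pos": [0, -0.15, 0], "dr": [0, 0, 0], "fingers": 0.35}, {"delta_pos": [0, -0.15, 0], "dr": [0, 0, 0], "fingers": 0.35}, {"delta_pos": [0, -0.15, 0], "dr": [0, 0, 0], "fingers": 0.35}]'

```text
time: 9.62
tool_pos: [0.466, 0.0276, 0.0377]
tool_rot: [3.142, 0.003, 3.089]
contact_force: [0.7, -0.3, -0.3]
opening: 0.0297
grip_force: 0.0
```

Run:
```python
from h import *
s=robot.observe();print(s["tool_pos"],s["contact_force"],s["torque"],s["grip_force"],s["opening"])
p=viewer.camera_params("wrist");im=viewer.read_camera("wrist");cv2.imwrite("pics/w4.png",im[150:400,160:480,::-1])
```

```text
[0.46602837 0.02759422 0.03771768] [ 0.72060403 -0.25893842 -0.25281852] [ 0.04714083 -0.01889008  0.04941504] 0.0 0.029741794048523763
```

View pics/w4.png

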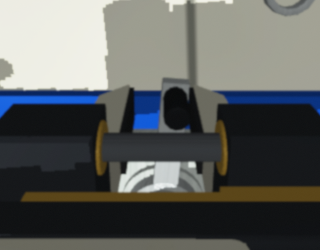

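The pin sits beside the +y finger at (337,257), just about touching. I'll continue gently.

Emit:
step_arm --increments '[{"delta_pos": [0, -0.05, 0], "dr": [0, 0, 0], "fingers": 0.35}, {"delta_pos": [0, -0.1, 0], "dr": [0, 0, 0], "fingers": 0.35}, {"delta_pos": [0, -0.15, 0], "dr": [0, 0, 0], "fingers": 0.35}, {"delta_pos": [0, -0.15, 0], "dr": [0, 0, 0], "fingers": 0.35}, {"delta_pos": [0, -0.15, 0], "dr": [0, 0, 0], "fingers": 0.35}]'

```text
time: 10.3
tool_pos: [0.4659, 0.0261, 0.0377]
tool_rot: [3.142, 0.003, 3.089]
contact_force: [-0.4, -0.4, -0.4]
opening: 0.03
grip_force: 0.0
```

Run:
```python
from h import *
s=robot.observe();print(s["tool_pos"],s["contact_force"],s["torque"],s["grip_force"],s["opening"])
```

```text
[0.46591515 0.02611455 0.03770604] [-0.43167937 -0.40313206 -0.35057916] [ 0.0110441   0.019286   -0.02255692] 0.0 0.02995711110654648
```

Emit:
step_arm --increments '[{"delta_pos": [0, -0.05, 0], "dr": [0, 0, 0], "fingers": 0.35}, {"delta_pos": [0, -0.1, 0], "dr": [0, 0, 0], "fingers": 0.35}, {"delta_pos": [0, -0.15, 0], "dr": [0, 0, 0], "fingers": 0.35}, {"delta_pos": [0, -0.2, 0], "dr": [0, 0, 0], "fingers": 0.35}, {"delta_pos": [0, -0.2, 0], "dr": [0, 0, 0], "fingers": 0.35}]'

```text
time: 10.92
tool_pos: [0.4658, 0.0241, 0.0377]
tool_rot: [3.142, 0.003, 3.089]
contact_force: [-0.6, 0.1, -1.0]
opening: 0.0297
grip_force: 0.0
```

Run:
```python
from h import *
s=robot.observe();print(s["tool_pos"],s["contact_force"],s["torque"],s["grip_force"],s["opening"])
p=viewer.camera_params("wrist");im=viewer.read_camera("wrist");cv2.imwrite("pics/w5.png",im[150:400,160:480,::-1])
for f in("w4","w5"):
    v=cv2.imread(f"pics/{f}.png").max(2)[85:128,140:215]; m=(v<45).astype(np.uint8); n,l,st,ce=cv2.connectedComponentsWithStats(m); print(f,[(st[i].tolist(),ce[i].round(1)) for i in range(1,n) if st[i,4]>80])
```

```text
[0.46580035 0.0240516  0.03768713] [-0.57854696  0.05664469 -1.01520268] [-0.00188821  0.00199818 -0.02094367] 0.0 0.029697156796731437
w4 [([24, 2, 38, 41, 1223], array([40.6, 24. ]))]
w5 [([24, 2, 38, 41, 1225], array([40.6, 23.9]))]
```

The pin rides with the finger at no force, so the middle unit is the worn one. On to its -y stop.

Emit:
step_arm --increments '[{"delta_pos": [0, -0.2, 0], "dr": [0, 0, 0], "fingers": 0.35}, {"delta_pos": [0, -0.4, 0], "dr": [0, 0, 0], "fingers": 0.35}, {"delta_pos": [0, -0.6, 0], "dr": [0, 0, 0], "fingers": 0.35}, {"delta_pos": [0, -0.8, 0], "dr": [0, 0, 0], "fingers": 0.35}, {"delta_pos": [0, -0.8, 0], "dr": [0, 0, 0], "fingers": 0.35}]'

```text
time: 11.6
tool_pos: [0.4654, 0.0159, 0.0377]
tool_rot: [3.142, 0.003, 3.088]
contact_force: [0.0, -0.2, -0.3]
opening: 0.03
grip_force: 0.0
```

Emit:
step_arm --increments '[{"delta_pos": [0, -0.05, 0], "dr": [0, 0, 0], "fingers": 0.35}, {"delta_pos": [0, -0.1, 0], "dr": [0, 0, 0], "fingers": 0.35}, {"delta_pos": [0, -0.15, 0], "dr": [0, 0, 0], "fingers": 0.35}, {"delta_pos": [0, -0.2, 0], "dr": [0, 0, 0], "fingers": 0.35}, {"delta_pos": [0, -0.2, 0], "dr": [0, 0, 0], "fingers": 0.35}]'

```text
time: 12.22
tool_pos: [0.4652, 0.0141, 0.0377]
tool_rot: [3.142, 0.003, 3.089]
contact_force: [0.2, -0.1, 0.3]
opening: 0.03
grip_force: 0.0
```

Emit:
step_arm --increments '[{"delta_pos": [0, -0.05, 0], "dr": [0, 0, 0], "fingers": 0.35}, {"delta_pos": [0, -0.1, 0], "dr": [0, 0, 0], "fingers": 0.35}, {"delta_pos": [0, -0.15, 0], "dr": [0, 0, 0], "fingers": 0.35}, {"delta_pos": [0, -0.15, 0], "dr": [0, 0, 0], "fingers": 0.35}, {"delta_pos": [0, -0.15, 0], "dr": [0, 0, 0], "fingers": 0.35}]'

```text
time: 12.85
tool_pos: [0.4652, 0.0126, 0.0377]
tool_rot: [3.142, 0.003, 3.089]
contact_force: [0.7, -0.5, 0.4]
opening: 0.0298
grip_force: 0.0
```

Emit:
step_arm --increments '[{"delta_pos": [0, -0.05, 0], "dr": [0, 0, 0], "fingers": 0.35}, {"delta_pos": [0, -0.1, 0], "dr": [0, 0, 0], "fingers": 0.35}, {"delta_pos": [0, -0.15, 0], "dr": [0, 0, 0], "fingers": 0.35}, {"delta_pos": [0, -0.15, 0], "dr": [0, 0, 0], "fingers": 0.35}, {"delta_pos": [0, -0.15, 0], "dr": [0, 0, 0], "fingers": 0.35}]'

```text
time: 13.48
tool_pos: [0.4651, 0.0112, 0.0377]
tool_rot: [3.141, 0.003, 3.089]
contact_force: [-0.4, 2.3, 0.9]
opening: 0.0297
grip_force: 1.2
```

Emit:
step_arm --increments '[{"delta_pos": [0, -0.05, 0], "dr": [0, 0, 0], "fingers": 0.35}, {"delta_pos": [0, -0.07, 0], "dr": [0, 0, 0], "fingers": 0.35}, {"delta_pos": [0, -0.07, 0], "dr": [0, 0, 0], "fingers": 0.35}, {"delta_pos": [0, -0.07, 0], "dr": [0, 0, 0], "fingers": 0.35}, {"delta_pos": [0, -0.07, 0], "dr": [0, 0, 0], "fingers": 0.35}]'

```text
time: 14.1
tool_pos: [0.4651, 0.0104, 0.0377]
tool_rot: [3.142, 0.003, 3.089]
contact_force: [0.2, 1.7, -0.1]
opening: 0.0303
grip_force: 1.0
```

-y stop met (about 2 N). Now the other way.

Emit:
step_arm --increments '[{"delta_pos": [0, 0.6, 0], "dr": [0, 0, 0], "fingers": 0.35}, {"delta_pos": [0, 1.2, 0], "dr": [0, 0, 0], "fingers": 0.35}, {"delta_pos": [0, 1.6, 0], "dr": [0, 0, 0], "fingers": 0.35}, {"delta_pos": [0, 1.9, 0], "dr": [0, 0, 0], "fingers": 0.35}, {"delta_pos": [0, 2.2, 0], "dr": [0, 0, 0], "fingers": 0.35}]'

```text
time: 14.72
tool_pos: [0.4662, 0.0326, 0.0377]
tool_rot: [3.142, 0.003, 3.089]
contact_force: [0.7, 0.2, 0.4]
opening: 0.03
grip_force: 0.1
```

Emit:
step_arm --increments '[{"delta_pos": [0, 0.25, 0], "dr": [0, 0, 0], "fingers": 0.35}, {"delta_pos": [0, 0.5, 0], "dr": [0, 0, 0], "fingers": 0.35}, {"delta_pos": [0, 0.75, 0], "dr": [0, 0, 0], "fingers": 0.35}, {"delta_pos": [0, 1.0, 0], "dr": [0, 0, 0], "fingers": 0.35}, {"delta_pos": [0, 1.2, 0], "dr": [0, 0, 0], "fingers": 0.35}]'

```text
time: 15.35
tool_pos: [0.4669, 0.0445, 0.0377]
tool_rot: [3.142, 0.003, 3.089]
contact_force: [0.1, -0.6, 0.3]
opening: 0.03
grip_force: 0.1
```

Emit:
step_arm --increments '[{"delta_pos": [0, 0.05, 0], "dr": [0, 0, 0], "fingers": 0.35}, {"delta_pos": [0, 0.1, 0], "dr": [0, 0, 0], "fingers": 0.35}, {"delta_pos": [0, 0.15, 0], "dr": [0, 0, 0], "fingers": 0.35}, {"delta_pos": [0, 0.2, 0], "dr": [0, 0, 0], "fingers": 0.35}, {"delta_pos": [0, 0.2, 0], "dr": [0, 0, 0], "fingers": 0.35}]'

```text
time: 15.98
tool_pos: [0.467, 0.0464, 0.0377]
tool_rot: [3.141, 0.003, 3.089]
contact_force: [-0.7, 0.4, -0.2]
opening: 0.0298
grip_force: 0.0
```

Emit:
step_arm --increments '[{"delta_pos": [0, 0.05, 0], "dr": [0, 0, 0], "fingers": 0.35}, {"delta_pos": [0, 0.1, 0], "dr": [0, 0, 0], "fingers": 0.35}, {"delta_pos": [0, 0.15, 0], "dr": [0, 0, 0], "fingers": 0.35}, {"delta_pos": [0, 0.15, 0], "dr": [0, 0, 0], "fingers": 0.35}, {"delta_pos": [0, 0.15, 0], "dr": [0, 0, 0], "fingers": 0.35}]'

```text
time: 16.6
tool_pos: [0.467, 0.0479, 0.0377]
tool_rot: [3.141, 0.003, 3.089]
contact_force: [-0.3, -0.7, 0.5]
opening: 0.0295
grip_force: 0.0
```

Emit:
step_arm --increments '[{"delta_pos": [0, 0.05, 0], "dr": [0, 0, 0], "fingers": 0.35}, {"delta_pos": [0, 0.1, 0], "dr": [0, 0, 0], "fingers": 0.35}, {"delta_pos": [0, 0.15, 0], "dr": [0, 0, 0], "fingers": 0.35}, {"delta_pos": [0, 0.15, 0], "dr": [0, 0, 0], "fingers": 0.35}, {"delta_pos": [0, 0.15, 0], "dr": [0, 0, 0], "fingers": 0.35}]'

```text
time: 17.23
tool_pos: [0.4671, 0.0494, 0.0377]
tool_rot: [3.142, 0.003, 3.089]
contact_force: [0.6, -0.6, -0.2]
opening: 0.0298
grip_force: 0.0
```

Emit:
step_arm --increments '[{"delta_pos": [0, 0.05, 0], "dr": [0, 0, 0], "fingers": 0.35}, {"delta_pos": [0, 0.1, 0], "dr": [0, 0, 0], "fingers": 0.35}, {"delta_pos": [0, 0.15, 0], "dr": [0, 0, 0], "fingers": 0.35}, {"delta_pos": [0, 0.15, 0], "dr": [0, 0, 0], "fingers": 0.35}, {"delta_pos": [0, 0.15, 0], "dr": [0, 0, 0], "fingers": 0.35}]'

```text
time: 17.85
tool_pos: [0.4672, 0.0508, 0.0377]
tool_rot: [3.142, 0.003, 3.089]
contact_force: [0.2, -2.1, -0.1]
opening: 0.0299
grip_force: 0.6
```

Emit:
step_arm --increments '[{"delta_pos": [0, 0.05, 0], "dr": [0, 0, 0], "fingers": 0.35}, {"delta_pos": [0, 0.08, 0], "dr": [0, 0, 0], "fingers": 0.35}, {"delta_pos": [0, 0.08, 0], "dr": [0, 0, 0], "fingers": 0.35}, {"delta_pos": [0, 0.08, 0], "dr": [0, 0, 0], "fingers": 0.35}, {"delta_pos": [0, 0.08, 0], "dr": [0, 0, 0], "fingers": 0.35}]'

```text
time: 18.48
tool_pos: [0.4673, 0.0517, 0.0377]
tool_rot: [3.142, 0.003, 3.089]
contact_force: [0.2, -1.9, -0.7]
opening: 0.0295
grip_force: 1.1
```

Emit:
step_arm --increments '[{"delta_pos": [0, -0.6, 0], "dr": [0, 0, 0], "fingers": 0.35}, {"delta_pos": [0, -0.6, -4], "dr": [0, 0, 0], "fingers": 0.35}, {"delta_pos": [0, -1.5, -9], "dr": [0, 0, 0], "fingers": 0.2}, {"delta_pos": [0, -2.2, -11], "dr": [0, 0, 0], "fingers": -0.3}, {"delta_pos": [0, -2.2, -11], "dr": [0, 0, 0], "fingers": -0.3}]'

```text
time: 19.1
tool_pos: [0.4665, 0.0293, 0.1489]
tool_rot: [3.141, 0.006, 3.088]
contact_force: [0.3, 0.2, -0.9]
opening: 0.052
grip_force: 0.0
```

Run:
```python
from h import *
s=robot.observe();print(s["time"],s["tool_pos"],s["contact_force"],s["opening"])
p=viewer.camera_params("wrist");im=viewer.read_camera("wrist");cv2.imwrite("pics/w6.png",im[...,::-1]); np.savez("w6.npz",K=p["K"],T=p["T"])
```

```text
19.1 [0.46651829 0.0293348  0.14893899] [ 0.3243786   0.22793737 -0.88183138] 0.052038861172521406
```

View pics/w6.png

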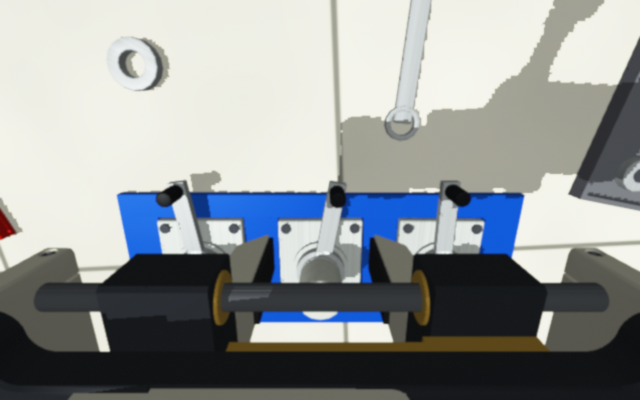

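Both stops were reached; the picture shows the mid unit's plate centred near column 320. Now to the post.

Run:
```python
from h import *
go([.551,.0265,.036],176.8)
im=cv2.imread("pics/w6.png")[...,::-1].copy(); p=dict(np.load("w6.npz"))
print(proj(p,[[.551,.0265,.075],[.531,.0265,.0747]]), ray(p,[[279,219],[361,219]],.015))
```

```text
d cm [-8.5   0.14 11.19] dr [0.02 0.18 0.13]
[[321.95638395 301.82771957]
 [320.67871715 281.14692169]] [[ 0.49692032 -0.01259622  0.015     ]
 [ 0.50128119  0.06768518  0.015     ]]
```

Emit:
step_arm --increments '[{"delta_pos": [-4, 0.1, 0], "dr": [0, 0, 0], "fingers": -0.3}, {"delta_pos": [-8.4, 0.1, 0], "dr": [0, 0.2, 0.1], "fingers": -0.3}, {"delta_pos": [-8.4, 0.1, 3], "dr": [0, 0.2, 0.1], "fingers": -0.3}, {"delta_pos": [-8.4, 0.1, 6], "dr": [0, 0.2, 0.1], "fingers": -0.3}, {"delta_pos": [-8.4, 0.1, 9], "dr": [0, 0.2, 0.1], "fingers": -0.3}]'

```text
time: 19.77
tool_pos: [0.5487, 0.0267, 0.0549]
tool_rot: [3.141, -0.004, 3.087]
contact_force: [-1.4, -0.8, -0.5]
opening: 0.0598
grip_force: 0.0
```

Emit:
step_arm --increments '[{"delta_pos": [0, 0, 1.5], "dr": [0, 0, 0], "fingers": -0.3}, {"delta_pos": [0, 0, 2.0], "dr": [0, 0, 0], "fingers": -0.3}, {"delta_pos": [0, 0, 2.1], "dr": [0, 0, 0], "fingers": 0}, {"delta_pos": [0, 0, 2.1], "dr": [0, 0, 0], "fingers": 0.2}, {"delta_pos": [0, 0, 2.1], "dr": [0, 0, 0], "fingers": 0.4}]' --newtons 35

```text
time: 20.4
tool_pos: [0.5502, 0.025, 0.0378]
tool_rot: [-3.14, 0.0, 3.087]
contact_force: [-1.4, -7.6, 1.1]
opening: 0.0395
grip_force: 35.0
```

Emit:
step_arm --increments '[{"delta_pos": [0, 0, 0], "dr": [0, 0, 0], "fingers": 0.4}, {"delta_pos": [0, 0, 0], "dr": [0, 0, 0], "fingers": 0.4}, {"delta_pos": [0, 0, 0], "dr": [0, 0, 0], "fingers": 0.4}, {"delta_pos": [0, 0, -0.2], "dr": [0, 0, 0], "fingers": 0.4}, {"delta_pos": [0, 0, -0.4], "dr": [0, 0, 0], "fingers": 0.4}]' --newtons 35

```text
time: 21.02
tool_pos: [0.5493, 0.0252, 0.0402]
tool_rot: [-3.14, -0.002, 3.087]
contact_force: [1.3, -5.6, -13.4]
opening: 0.0394
grip_force: 35.0
```

Emit:
step_arm --increments '[{"delta_pos": [0, 0, -0.4], "dr": [0, 0, 0], "fingers": 0.4}, {"delta_pos": [0, 0, -1.2], "dr": [0, 0, 0], "fingers": 0.4}, {"delta_pos": [0, 0, -2.5], "dr": [0, 0, 0], "fingers": 0.4}, {"delta_pos": [0, 0, -4.5], "dr": [0, 0, 0], "fingers": 0.4}, {"delta_pos": [0, 0, -6.5], "dr": [0, 0, 0], "fingers": 0.4}]'

```text
time: 21.65
tool_pos: [0.5499, 0.0265, 0.1073]
tool_rot: [3.141, -0.001, 3.087]
contact_force: [0.5, 0.2, -10.3]
opening: 0.0395
grip_force: 35.0
```

Emit:
step_arm --increments '[{"delta_pos": [0, 0, -2], "dr": [0, 0, 0], "fingers": 0.4}, {"delta_pos": [0, 0, -4], "dr": [0, 0, 0], "fingers": 0.4}, {"delta_pos": [0, 0, -5.5], "dr": [0, 0, 0], "fingers": 0.4}, {"delta_pos": [0, 0, -5.5], "dr": [0, 0, 0], "fingers": 0.4}, {"delta_pos": [0, 0, -5.5], "dr": [0, 0, 0], "fingers": 0.4}]'

```text
time: 22.28
tool_pos: [0.5495, 0.0264, 0.1603]
tool_rot: [3.141, -0.002, 3.087]
contact_force: [-1.1, -0.9, -9.5]
opening: 0.0392
grip_force: 35.0
```

Run:
```python
from h import *
s=robot.observe();print(s["time"],s["tool_pos"],s["contact_force"],s["torque"],s["opening"])
go([.449,-.377,.17],195.25)
im=viewer.read_camera("side");cv2.imwrite("pics/s2.png",im[...,::-1])
```

```text
22.275 [0.549459   0.02636459 0.16025233] [-1.09402269 -0.87902065 -9.5285114 ] [ 0.02834338 -0.0096667   0.02743173] 0.039241549684119165
d cm [  7.83 -40.82  -0.96] dr [  0.03  -0.13 -18.38]
```

View pics/s2.png

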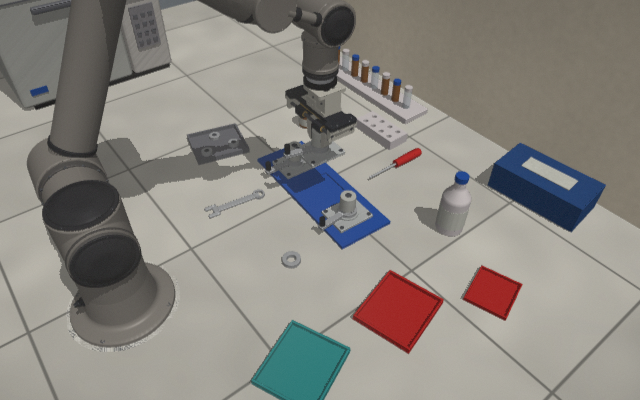

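The side view shows the unit lifted level under the gripper at about (310,155), with the right unit still in place at (347,213). Carrying it to the tray.

Emit:
step_arm --increments '[{"delta_pos": [0.3, -2, -1], "dr": [0, 0, 0], "fingers": 0.4}, {"delta_pos": [1, -5.5, -1], "dr": [0, 0, -2], "fingers": 0.4}, {"delta_pos": [2, -10, -1], "dr": [0, 0, -5], "fingers": 0.4}, {"delta_pos": [3, -15, -1], "dr": [0, 0, -8], "fingers": 0.4}, {"delta_pos": [4, -20, -1], "dr": [0, 0, -11], "fingers": 0.4}]'

```text
time: 22.95
tool_pos: [0.4982, -0.1734, 0.1709]
tool_rot: [3.141, -0.001, -3.003]
contact_force: [1.3, -1.2, -9.9]
opening: 0.0396
grip_force: 35.0
```

Run:
```python
from h import *
s=robot.observe();print(s["time"],s["tool_pos"],s["contact_force"],s["opening"])
go([.449,-.377,.17],195.25)
```

```text
22.95 [ 0.49823549 -0.17337516  0.1709108 ] [ 1.28777138 -1.19526461 -9.86865606] 0.039584296552006466
d cm [  7.7  -19.48   0.1 ] dr [ 0.01 -0.06 -7.29]
```

Emit:
step_arm --increments '[{"delta_pos": [1.8, -5, 0], "dr": [0, 0, -2], "fingers": 0.4}, {"delta_pos": [3.8, -10, 0], "dr": [0, 0, -4], "fingers": 0.4}, {"delta_pos": [5.8, -15, 0], "dr": [0, 0, -6], "fingers": 0.4}, {"delta_pos": [7.2, -18.5, 0], "dr": [0, 0, -7.3], "fingers": 0.4}, {"delta_pos": [7.7, -19.5, 0], "dr": [0, 0, -7.3], "fingers": 0.4}]'

```text
time: 23.58
tool_pos: [0.4479, -0.378, 0.1705]
tool_rot: [3.141, -0.002, -2.88]
contact_force: [0.3, 1.1, -9.3]
opening: 0.0394
grip_force: 35.0
```

Emit:
step_arm --increments '[{"delta_pos": [0, 0, 0], "dr": [0, 0, 0], "fingers": 0.4}, {"delta_pos": [0, 0, 0], "dr": [0, 0, 0], "fingers": 0.4}, {"delta_pos": [0, 0, 1.5], "dr": [0, 0, 0], "fingers": 0.4}, {"delta_pos": [0, 0, 3], "dr": [0, 0, 0], "fingers": 0.4}, {"delta_pos": [0, 0, 3], "dr": [0, 0, 0], "fingers": 0.4}]'

```text
time: 24.2
tool_pos: [0.4488, -0.3735, 0.1386]
tool_rot: [3.137, -0.003, -2.876]
contact_force: [-0.2, -0.9, -10.2]
opening: 0.0394
grip_force: 35.0
```

Run:
```python
from h import *
s=robot.observe();print(s["time"],s["tool_pos"],s["contact_force"],s["opening"])
go([.449,-.377,.0378],195.25)
for n in("side","wrist"):
    p=viewer.camera_params(n);im=viewer.read_camera(n);cv2.imwrite(f"pics/{n}3.png",im[...,::-1])
    for c in blobs(im,"red"): r=rect(p,c,.016); print(n,cv2.boundingRect(c),np.round(r[0],4),np.round(r[1],4),r[2])
```

```text
24.2 [ 0.44878584 -0.37350701  0.13862101] [ -0.1769384   -0.94268858 -10.21001548] 0.03940634186808911
d cm [ 0.04 -0.39 10.08] dr [ 0.26 -0.17 -0.05]
side (353, 289, 90, 64) [ 0.4466 -0.3787] [0.156  0.1342] 15.217490196228027
side (464, 266, 58, 54) [ 0.6398 -0.4729] [0.1105 0.0934] 17.845338821411133
wrist (241, 105, 89, 139) [ 0.4459 -0.4056] [0.1281 0.0751] 15.331734657287598
wrist (354, 104, 42, 52) [ 0.3835 -0.3416] [0.0422 0.0346] 12.134308815002441
```

View pics/wrist3.png

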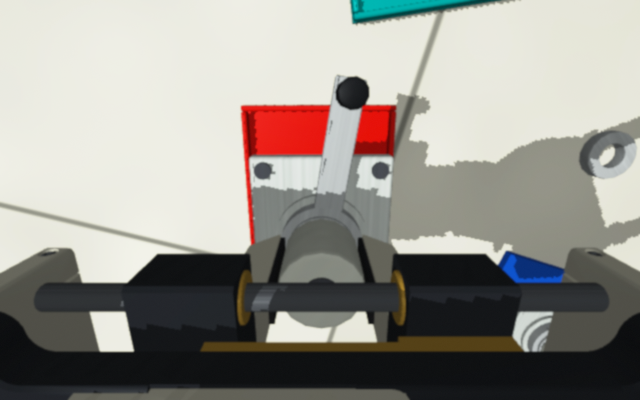

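The view shows the tray's near rim corners at (242,106) and (396,106), with the unit plate aligned to it above. I'll check the tray centre from those corners.

Run:
```python
from h import *
p=viewer.camera_params("wrist"); print(robot.observe()["tool_pos"])
Q=ray(p,[[242,105.5],[396,105.5]],.016)[:,:2]; d=Q[1]-Q[0]; print(Q,np.linalg.norm(d),np.degrees(np.arctan2(d[1],d[0]))-90)
a=np.radians(15.25); print("centre",Q.mean(0)+.075*np.array([np.cos(a),np.sin(a)]))
go([.449,-.377,.0378],195.25)
```

```text
[ 0.44966936 -0.37472247  0.14057249]
[[ 0.3945094  -0.45835188]
 [ 0.3602093  -0.33183071]] 0.13108815112986377 15.168393015577266
centre [ 0.4497184  -0.37536395]
d cm [ 0.11 -0.21 10.28] dr [ 0.05 -0.06 -0.06]
```

Emit:
step_arm --increments '[{"delta_pos": [0, -0.05, 2], "dr": [0, 0, 0], "fingers": 0.4}, {"delta_pos": [0, -0.05, 4], "dr": [0, 0, 0], "fingers": 0.4}, {"delta_pos": [0, -0.05, 6], "dr": [0, 0, 0], "fingers": 0.4}, {"delta_pos": [0, -0.05, 7.5], "dr": [0, 0, 0], "fingers": 0.4}, {"delta_pos": [0, -0.05, 8], "dr": [0, 0, 0], "fingers": 0.4}]'

```text
time: 24.92
tool_pos: [0.4495, -0.3753, 0.0603]
tool_rot: [3.14, -0.001, -2.877]
contact_force: [0.4, -0.1, -10.0]
opening: 0.0393
grip_force: 35.0
```

Emit:
step_arm --increments '[{"delta_pos": [0, 0, 0.5], "dr": [0, 0, 0], "fingers": 0.4}, {"delta_pos": [0, 0, 1.0], "dr": [0, 0, 0], "fingers": 0.4}, {"delta_pos": [0, 0, 1.5], "dr": [0, 0, 0], "fingers": 0.4}, {"delta_pos": [0, 0, 1.8], "dr": [0, 0, 0], "fingers": 0.4}, {"delta_pos": [0, 0, 1.8], "dr": [0, 0, 0], "fingers": 0.4}]'

```text
time: 25.55
tool_pos: [0.4495, -0.3753, 0.0427]
tool_rot: [3.141, -0.001, -2.877]
contact_force: [0.1, 0.4, -9.5]
opening: 0.0392
grip_force: 35.0
```

Emit:
step_arm --increments '[{"delta_pos": [0, 0, 0.1], "dr": [0, 0, 0], "fingers": 0.4}, {"delta_pos": [0, 0, 0.2], "dr": [0, 0, 0], "fingers": 0.4}, {"delta_pos": [0, 0, 0.3], "dr": [0, 0, 0], "fingers": 0.4}, {"delta_pos": [0, 0, 0.4], "dr": [0, 0, 0], "fingers": 0.4}, {"delta_pos": [0, 0, 0.4], "dr": [0, 0, 0], "fingers": 0.4}]'

```text
time: 26.18
tool_pos: [0.4496, -0.3754, 0.0388]
tool_rot: [3.141, -0.001, -2.877]
contact_force: [0.7, 0.0, -10.0]
opening: 0.0393
grip_force: 35.0
```

Emit:
step_arm --increments '[{"delta_pos": [0, 0, 0.03], "dr": [0, 0, 0], "fingers": 0.4}, {"delta_pos": [0, 0, 0.06], "dr": [0, 0, 0], "fingers": 0.4}, {"delta_pos": [0, 0, 0.1], "dr": [0, 0, 0], "fingers": 0.4}, {"delta_pos": [0, 0, 0.1], "dr": [0, 0, 0], "fingers": 0.4}, {"delta_pos": [0, 0, 0.1], "dr": [0, 0, 0], "fingers": 0.4}]'

```text
time: 26.8
tool_pos: [0.4496, -0.3754, 0.038]
tool_rot: [3.141, -0.001, -2.877]
contact_force: [0.4, -0.5, -9.8]
opening: 0.0396
grip_force: 35.0
```

Emit:
step_arm --increments '[{"delta_pos": [0, 0, 0.03], "dr": [0, 0, 0], "fingers": 0.4}, {"delta_pos": [0, 0, 0.06], "dr": [0, 0, 0], "fingers": 0.4}, {"delta_pos": [0, 0, 0.1], "dr": [0, 0, 0], "fingers": 0.4}, {"delta_pos": [0, 0, 0.1], "dr": [0, 0, 0], "fingers": 0.4}, {"delta_pos": [0, 0, 0.1], "dr": [0, 0, 0], "fingers": 0.4}]'

```text
time: 27.42
tool_pos: [0.4496, -0.3755, 0.0378]
tool_rot: [-3.142, -0.001, -2.877]
contact_force: [-4.9, 4.3, 4.3]
opening: 0.0395
grip_force: 35.0
```

The unit is down: the tool's vertical force went from -9.8 to +4.3 N. Release, pause, rise.

Emit:
step_arm --increments '[{"delta_pos": [0, 0, 0], "dr": [0, 0, 0], "fingers": 0.1}, {"delta_pos": [0, 0, 0], "dr": [0, 0, 0], "fingers": 0}, {"delta_pos": [0, 0, 0], "dr": [0, 0, 0], "fingers": -0.3}, {"delta_pos": [0, 0, 0], "dr": [0, 0, 0], "fingers": -0.3}, {"delta_pos": [0, 0, 0], "dr": [0, 0, 0], "fingers": -0.3}]'

```text
time: 28.05
tool_pos: [0.4497, -0.3755, 0.0369]
tool_rot: [3.141, -0.001, -2.877]
contact_force: [0.8, 0.5, -0.0]
opening: 0.0596
grip_force: 0.0
```

Emit:
step_arm --increments '[{"delta_pos": [0, 0, -2], "dr": [0, 0, 0], "fingers": -0.3}, {"delta_pos": [0, 0, -5], "dr": [0, 0, 0], "fingers": -0.3}, {"delta_pos": [0, 0, -9], "dr": [0, 0, 0], "fingers": -0.3}, {"delta_pos": [0, 0, -14], "dr": [0, 0, 0], "fingers": -0.3}, {"delta_pos": [0, 0, -18], "dr": [0, 0, 0], "fingers": -0.3}]'

```text
time: 28.68
tool_pos: [0.4499, -0.3756, 0.2191]
tool_rot: [-3.14, 0.0, -2.877]
contact_force: [1.1, -0.8, -1.1]
opening: 0.0599
grip_force: 0.0
```

Emit:
step_arm --increments '[{"delta_pos": [3, 0, 0], "dr": [0, 0, 0], "fingers": -0.3}, {"delta_pos": [6, 0, 0], "dr": [0, 0, 0], "fingers": -0.3}, {"delta_pos": [6, 0, 0], "dr": [0, 0, 0], "fingers": -0.3}, {"delta_pos": [6, 0, 0], "dr": [0, 0, 0], "fingers": -0.3}, {"delta_pos": [6, 0, 0], "dr": [0, 0, 0], "fingers": -0.3}]'

```text
time: 29.3
tool_pos: [0.3926, -0.3909, 0.2169]
tool_rot: [3.141, -0.001, -2.876]
contact_force: [0.7, 0.3, 0.6]
opening: 0.0596
grip_force: 0.0
```

Run:
```python
from h import *
s=robot.observe();print(s["time"],s["tool_pos"],s["contact_force"],s["opening"])
im=viewer.read_camera("side");cv2.imwrite("pics/s4.png",im[...,::-1])
```

```text
29.3 [ 0.3925903  -0.39092784  0.21685938] [0.71810656 0.27687545 0.62261999] 0.05955832903907351
```

View pics/s4.png

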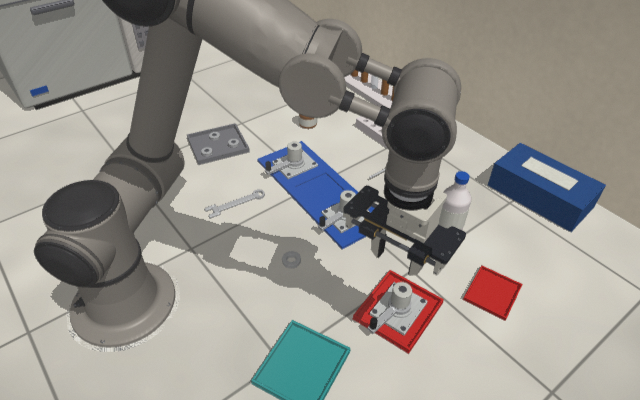

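The unit sits flat in the red tray at about (402,310). The two sound units are still in their sockets at (292,158) and (345,212), and the middle socket is empty.

```bash
python3 -c "
from cell import robot
print(robot.hand_in())"
```

```text
the job is handed in; nothing more can be done
None
```

The worn unit was the middle one: I rocked its arm to both stops, lifted the unit out and set it flat in the large red tray, then handed the job in at about 29 s with the two other units still in their sockets (I felt the left one, which was sound, but did not probe the right).

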